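# Put the pencil in its well and hold the spring lid open at the clip

## Robot

A 6-joint arm with a two-finger parallel gripper is mounted at the origin on the work surface. World frame = base frame: x ahead of the robot, y to its left, z up, the work surface at z = 0. Lengths are in mm, angles in degrees, forces in N, time in s.
With the tool pointing down it reaches from about 350 to 850 mm from the base axis. Payload 8.1 kg.
Tool frame: the origin (TCP) lies on the mounting face of the last link; the fingertips stand 173 mm ahead of it and the grasp point (between the pads) lies 155 mm ahead of it; z points along the fingers, y is the direction in which the jaws open and shut (so a half turn about z gives the same grasp; the last joint's range is limited). The gripper opens to 85 mm and grips with 20 to 120 N. Pads are 22 mm wide; open, the fingers measure 114 mm over their backs; the gripper's body (76 mm by 85 mm) begins 54 mm behind the grasp point. The pads swing forward as they close: fully open they stand 13 mm farther back than shut.
Start: joints at [63.862, 7.471, 85.268, -0, 87.261, -4.893], TCP at [217.396, 559.237, 404.692] pointing down, gripper open.
Joint ranges: [-169.43, 169.43], [-51.17, 129.36], [1.28, 143.12], [-76.62, 256.62], [0, 156.53], [-152.29, 152.29]. Speed limits (degrees/s): [136.94, 136.94, 159.86, 180, 180, 180].

## Interface

Orientations are given as [roll, pitch, yaw] about the fixed x, y, z axes, in that order (R = Rz(yaw) Ry(pitch) Rx(roll)).
In Python, from bench import * gives the robot as it stands.
- The arm moves only by the tool arm_command, never from a script. Its argument "plan" is a list of rows, each an object of numbers: "jaw": the closure, from 0 (fully open) to 1 (shut); "dx", "dy", "dz": the shift along the tool's x, y, z in mm; "wx", "wy", "wz": the turn, a rotation vector about the tool's x, y, z in rad. A call has 1 to 12 rows; each row is the pose to reach, as a shift and turn from the pose commanded when the call began, along the tool's axes at that moment; what a row does not reach only later rows make up. A row lasts 1/10 s, in which the tool goes at most 50 mm and 8.59 degrees, less where a joint would pass 70% of its speed; a pose out of reach is approached as far as the arm can. A call with a gripper value outside its range is refused whole. The fingers move at their own pace and stop on an object; "squeeze" is the grip in N (left out, the last holds). Time passes only in rows, so rows that repeat a pose let the fingers close. It gives the time, the measured TCP pose, the force and the opening at its end, in the units of the state.
- sense(): the state, without advancing time (a new reading comes with each control period).
- snapshot(name): name is "scene" or "top"; returns a dict with "pixels" (400x640x3 uint8, red, green, blue), "fx", "fy", "cx", "cy" (pixels), "extrinsics" (4x4, takes a point from camera to world coordinates). Camera axes: x right, y up, looking along -z (the intrinsics and any distortion apply to the point x, -y, -z); pixel columns grow to the right and rows downward; lengths in mm; the calibration is good to about 2 mm. A picture is of the moment at which its call begins. There is no depth.
- hand_in(): hands the job in, once; it reports no verdict.
Trained networks look in the newest picture that a camera, given by its name, has taken for a name from the list of things; names that differ only in an ending like _2 or _b are one class to them, and where a whole thing is asked for, a point or a joint stands for the part that bears it (a point fixed in the world has none). Each returns a list of dicts, best first, with "score" (0 to 1); they miss things now and then, are a little off and sometimes report something else, mostly with a low value. They report only what shows in the picture. A call takes as long as a camera call. They do not tell look-alikes from the thing itself.
- recognise(camera, target): "box" ([left, top, width, height] in pixels, round what is visible of it).
- pinpoint(camera, target): "pixel" ([column, row] in pixels: a listed point, or the origin of a listed thing).
The state is a dict: "time": time; "joint_pos": joint angles; "qd": joint speeds; "joint_efforts": joint torques, N m; "tool_pos": TCP position; "tcp_rot": TCP orientation; "ft_force": force on the tool from outside, world axes, zero at the start; "wrist_torque": the same for the moment, N m; "finger_gap": finger opening in mm.
Only numpy, scipy, OpenCV 4.12 (cv2) and the standard library are available. Lean on these libraries where they do the work, as an engineer would, in place of code of your own. Each camera call takes 0.05 s, during which the arm holds its last target.

## Task

Tidy up the writing things: take the pencil out of the spoon stand and push it point first all the way down into the narrow round well at the end of the pencil box, and let go of it. Then pull the box's spring-return sliding lid open by its knob until the lid's little pointer is in line with the steel hair clip on the box's wall, and keep holding it there, so that somebody can fill the box: finish while still holding the lid. Leave the cup, the glass paperweight and the bottle standing where they are.

Things in the scene. Friction and masses are not known exactly. Their poses are not given: they have to be found in the camera images.
- pencil: Plain round wooden pencil, 9 mm thick, 160 mm long, 11 to 18 g, with a grey metal band near its blunt upper end. Origin at the point (lower end, a blunt tip 4 mm wide; the taper is 14 mm long), its z axis runs along the pencil to the blunt end. It starts nearly upright, point down, in the thin tube of the spoon stand, leaning up to about 2 degrees; about 104 mm of it stands free above the tube.
- spoon_stand: Steel spoon stand, fixed to the nightstand: round foot 84 mm wide and 8 mm thick, three upright tubes. The thin tube (18 mm outside, 11 mm bore, top 56 mm above the nightstand, inner floor 8 mm) stands 22 mm from the middle along the stand's +x and holds the pencil; the two thicker tubes, 14 mm to the stand's -x and 21 mm to either side, hold fixed teaspoons whose tops are 112 mm above the nightstand. Origin: centre of the underside, z up.
- pencil_box: Plain white plastic desk pencil box, fixed to the nightstand, 80 mm wide (its x), 190 mm long (its y), walls 4 mm thick and 46 mm high, with a flat lid between the long walls. At the middle of its -y end, 115 mm from the box's centre, stands a round white tube, the pencil well. The lid slides out towards the box's +y. Origin: centre of the underside, z up.
- well_mouth (a point): Centre of the pencil well's mouth, 65 mm above the nightstand. The bore is 13 mm wide and flares to 21 mm over the top 10 mm. Axes as the box's.
- well_floor (a point): Centre of the pencil well's inner floor, 5 mm above the nightstand, 60 mm under the mouth; the pencil's point rests here when it is fully in.
- lid (a joint): How far the sliding lid is pulled out towards the box's +y, in m: 0 closed (as it starts), at most 0.075. A spring pulls it shut with 3 N when closed plus 0.1 N for every mm (about 8.5 N at 55 mm), so that it shuts by itself when let go.
- knob_middle (a point): Point to grip on the lid's knob, on its axis, 66 mm above the nightstand; it moves with the lid. The knob is an upright grey block, 22 mm (box's x) by 16 mm (box's y, the way the lid slides), from 43 mm (the lid's top face) up to 78 mm above the nightstand. It can be taken from above across either pair of faces.
- pointer_tip (a point): End of the lid's pointer, a straight rib 3 mm wide and 3 mm high on the lid that runs from the knob to the box's +x wall; this point lies 34 mm to the box's +x of the knob's axis, at the same place along the slide, and moves with the lid. Axes as the box's.
- hair_clip: The mark: a plain steel hair clip, 8 mm wide, pushed over the top of the box's +x wall and hanging down its outer side; it does not move during the job. Origin: middle of the clip on top of the wall, 46 mm above the nightstand (the clip rises 2.5 mm above that); axes as the box's. It sits 30 to 55 mm further along the box's +y than the pointer of the closed lid.
- cup: Pink ceramic cup, 72 mm across, 80 mm high, standing upright; to be left alone. Origin: centre of the underside.
- paperweight: Glass ball paperweight with a flat foot, 68 mm across, 61 mm high; to be left alone. Origin: centre of the underside.
- bottle: Empty clear plastic bottle with twist cap, 62 mm across, 180 mm high, standing upright; to be left alone. Origin: centre of the underside.
There are look-alikes about, which are no part of the job. What is shaped like the pencil_box but brown or green is not meant.

How it is judged:
By the outcome, as a careful person would: the job done as asked, in the order asked, and still so for the second after the job is handed in, while the arm keeps its last pose, push and grip.
It also fails if it takes over 61 s, if anything falls off the work surface, if the arm or the gripper's body presses on something with over 40 N, if the wrist force passes 120 N, or if a joint passes its speed limit or range.

## Working session

There is one attempt and no reset: what is moved stays moved. The work goes in short steps, Python scripts to look and compute and a tool call to move; the robot and the scene stay as the last step left them, time stands still between calls to the robot, and variables do not carry over. Pictures are saved under pics/ and viewed, and the job is handed in when it is done.

Besides the shell and the picture viewer there is one more tool, called after "Call:" by a JSON object that holds its "api" and its "payload". arm_command: Moves the arm, as the interface text tells. Its arguments: {"type":"object","properties":{"plan":{"type":"array"},"squeeze":{"type":"number"}},"required":["plan"]}

```bash
ls; mkdir -p pics; python3 - <<'E'
from bench import *
import cv2
print(sense())
for n in ("scene","top"):
    s=snapshot(n); cv2.imwrite(f"pics/{n}0.png",s["pixels"][:,:,::-1])
    print(n,{k:(v.tolist() if hasattr(v,'tolist') else v) for k,v in s.items() if k!='pixels'})
    for t in ("pencil","spoon_stand","pencil_box","well_mouth","knob_middle","pointer_tip","hair_clip","cup","paperweight","bottle"):
        print(t,[(round(r['score'],2),[round(float(x)) for x in r['pixel']]) for r in pinpoint(n,t)][:4])
E
```

```text
pics
{'time': 0.0, 'joint_pos': array([ 6.38641198e+01,  7.51541401e+00,  8.53300607e+01, -9.90578447e-04,
        8.72618710e+01, -4.89322002e+00]), 'qd': array([-0.09372015, -0.00767686,  0.00390177, -0.02260618, -0.08600416,
        0.08473064]), 'joint_efforts': array([ 4.27404419e-03, -5.69403577e+01, -5.00546265e+01, -1.64990104e-05,
        1.47942145e-02, -3.68564315e-05]), 'tool_pos': array([217.27150943, 559.02790464, 403.63345569]), 'tcp_rot': array([-1.79892961e+02, -8.17072740e-03,  1.58757380e+02]), 'ft_force': array([ 0.00212599, -0.41802401,  0.85191208]), 'wrist_torque': array([-0.04847205,  0.03115068,  0.0155042 ]), 'finger_gap': 85.92495221162524}
scene {'fx': 379.8147852416528, 'fy': 379.8147852416528, 'cx': 315.40913957925176, 'cy': 197.7463024013623, 'extrinsics': [[-0.830456786379182, -0.3362066457529817, 0.44419209505380775, 902.3348364863868], [0.5567706840622807, -0.474212177674077, 0.6820038239734656, 588.5480090107062], [-0.01865291734774904, 0.8136878405734834, 0.5810027252752601, 613.6340985016948], [0.0, 0.0, 0.0, 1.0]]}
pencil [(0.57, [234, 178])]
spo
[... 686 characters left out ...]
318.60646604053443], [-0.9997161219070039, -0.00277697851226656, -0.02366355826081762, -75.67820837786262], [-0.023825591556082767, 0.11111713053954181, 0.993521677915314, 1455.1081225561604], [0.0, 0.0, 0.0, 1.0]]}
pencil [(0.38, [241, 208])]
spoon_stand [(0.92, [233, 210]), (0.66, [428, 169])]
pencil_box [(0.98, [370, 110]), (0.62, [206, 288]), (0.56, [289, 154])]
well_mouth [(0.89, [239, 299]), (0.88, [325, 152]), (0.56, [413, 105])]
knob_middle [(0.9, [361, 108]), (0.83, [191, 290]), (0.8, [274, 150])]
pointer_tip [(0.95, [364, 95]), (0.91, [196, 275])]
hair_clip []
cup [(0.78, [308, 209]), (0.4, [372, 217]), (0.23, [232, 210])]
paperweight [(0.56, [371, 219])]
bottle [(0.9, [428, 169])]
```

View pics/scene0.png

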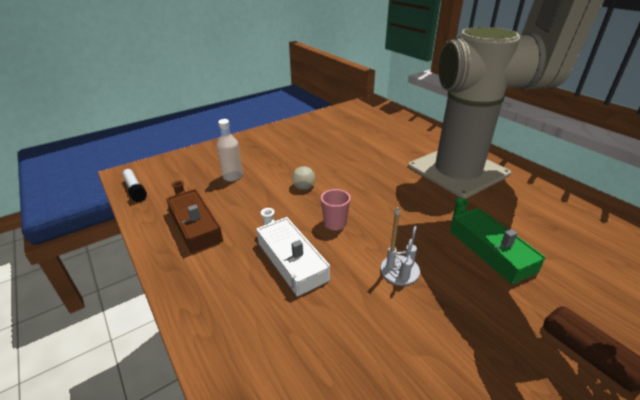

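View pics/top0.png

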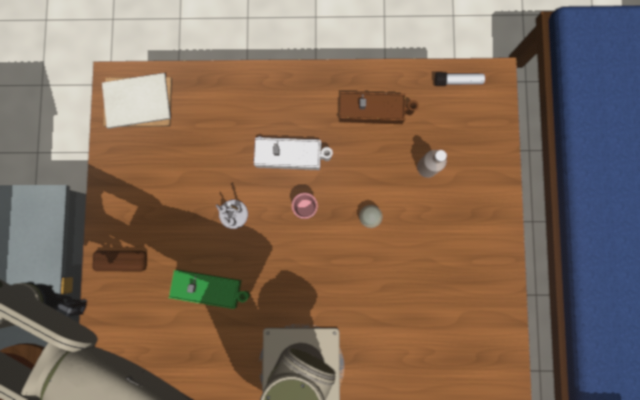

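Candidates for the box: white, top (289,152) / scene (293,255); brown, top (372,107) / scene (195,220); green, top (205,288) / scene (495,240). I choose the white one. The pencil should be the tall thin item in the stand, scene (395,230) / top (230,200). I'll check both in close crops.

```bash
cat > h.py <<'E'
import numpy as np, cv2
from bench import *
def ray(s,px):
    E=np.array(s["extrinsics"]); d=np.array([(px[0]-s["cx"])/s["fx"],-(px[1]-s["cy"])/s["fy"],-1.])
    return E[:3,3],E[:3,:3]@d
def onz(s,px,z):
    o,d=ray(s,px); return o+d*(z-o[2])/d[2]
def proj(s,P):
    E=np.array(s["extrinsics"]); c=E[:3,:3].T@(np.asarray(P,float)-E[:3,3])
    return np.array([s["cx"]+s["fx"]*c[0]/-c[2], s["cy"]-s["fy"]*c[1]/-c[2]])
def tri(s1,p1,s2,p2):
    o1,d1=ray(s1,p1);o2,d2=ray(s2,p2);d1/=np.linalg.norm(d1);d2/=np.linalg.norm(d2)
    A=np.stack([d1,-d2],1);t=np.linalg.lstsq(A,o2-o1,rcond=None)[0]
    a=o1+d1*t[0];b=o2+d2*t[1];return (a+b)/2,np.linalg.norm(a-b)
def crop(s,x,y,w,h,k,name,grid=10):
    im=s["pixels"][y:y+h,x:x+w,::-1]; im=cv2.resize(im,None,fx=k,fy=k,interpolation=cv2.INTER_CUBIC)
    for c in range((x//grid+1)*grid,x+w,grid):
        cv2.line(im,((c-x)*k,0),((c-x)*k,5),(0,0,255),1); 
        if c%20==0: cv2.putText(im,str(c),((c-x)*k-10,16),0,.4,(0,0,255),1)
    for r in range((y//grid+1)*grid,y+h,grid):
        cv2.line(im,(0,(r-y)*k),(5,(r-y)*k),(0,0,255),1)
        if r%20==0: cv2.putText(im,str(r),(7,(r-y)*k+4),0,.4,(0,0,255),1)
    cv2.imwrite(f"pics/{name}.png",im)
E
python3 - <<'E'
from h import *
a=snapshot("scene");b=snapshot("top")
crop(a,245,195,95,105,6 if 0 else 5,"a1");crop(a,365,200,70,90,6,"a2")
crop(b,245,125,95,50,8,"b1");crop(b,205,175,60,60,8,"b2")
import glob
A=[cv2.imread(f"pics/{n}.png") for n in("a1","b1","a2","b2")]
for n in("a1","b1","a2","b2"): print(cv2.imread(f"pics/{n}.png").shape)
E
```

```text
(525, 475, 3)
(400, 760, 3)
(540, 420, 3)
(480, 480, 3)
```

View pics/a1.png

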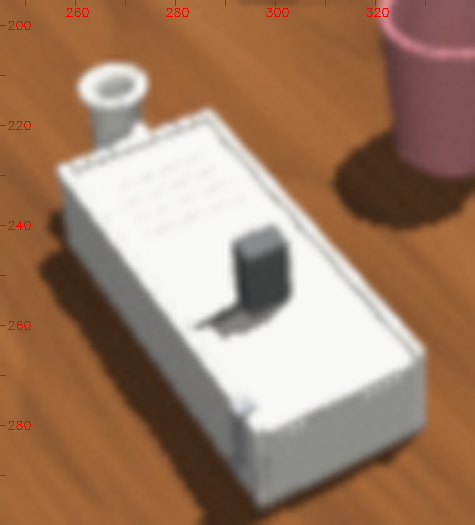

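View pics/b1.png

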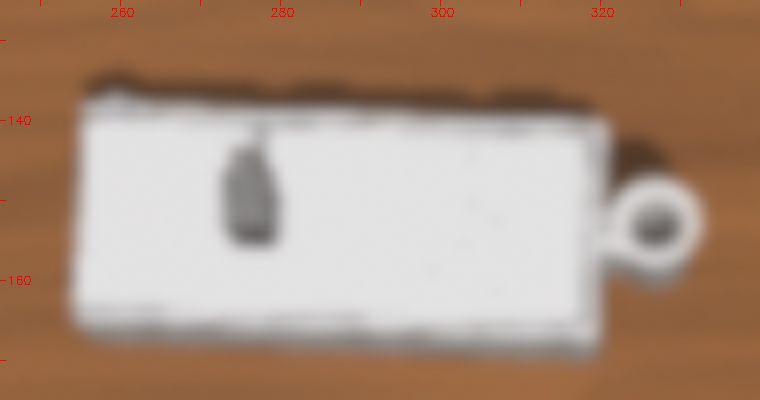

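View pics/a2.png

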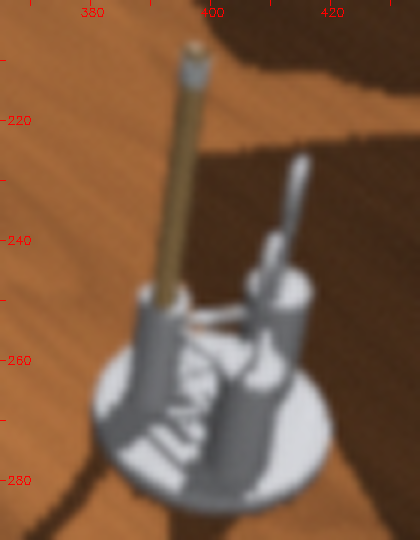

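View pics/b2.png

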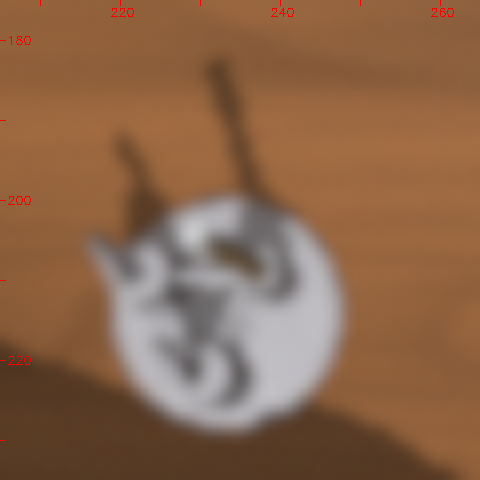

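Choice confirmed: the white box has its well at scene (267,212), knob (293,238), pointer end (285,260) and clip (293,276). In the stand, only the item at scene (397,208) is brown with a grey band. Next I fit the box pose in both views.

```bash
cat > fit.py <<'E'
from h import *
from scipy.optimize import least_squares
a=snapshot("scene");b=snapshot("top")
obs=[(a,(40,-95,46),(257.5,228)),(a,(-40,-95,46),(287,217)),(a,(-40,95,46),(329.5,265)),(a,(40,95,46),(297,281.4)),
(a,(40,95,0),(297.5,296.5)),(a,(-40,95,0),(330,281)),(a,(0,-115,65),(267.5,212)),
(b,(40,95,46),(255.5,137.2)),(b,(40,-95,46),(321,139.8)),(b,(-40,-95,46),(320,168)),(b,(-40,95,46),(254,165.5)),(b,(0,-115,65),(326.7,152.8))]
def w(p,P):
    c,s=np.cos(p[2]),np.sin(p[2]);return np.array([p[0]+c*P[0]-s*P[1],p[1]+s*P[0]+c*P[1],P[2]])
def res(p,cams):
    return np.concatenate([proj(s,w(p,P))-q for s,P,q in obs if any(s is c for c in cams)])
for cams in ((a,),(b,),(a,b)):
    r=least_squares(res,[620,0,0],args=(cams,),x_scale=[1,1,.01]);p=r.x
    print(p[:2].round(1),np.degrees(p[2]).round(2),"rms",np.sqrt((r.fun**2).mean()).round(2),"well",w(p,(0,-115,65)).round(1));
    print((r.fun.reshape(-1,2)).round(1).tolist())
def inb(p,P):
    d=P[:2]-p[:2];c,s=np.cos(p[2]),np.sin(p[2]);return np.array([c*d[0]+s*d[1],-s*d[0]+c*d[1]])
print("well tri",tri(a,(267.5,212),b,(326.7,152.8)))
for n,s,q,z in (("knobtop a",a,(292.8,242.5),78),("knob top b",b,(275,146.5),78),("ptr a",a,(284,260.3),46),("ptr b",b,(278,141),46),("clip a",a,(293.3,275.5),48.5),("clip b",b,(259.4,137),48.5)):
    P=onz(s,q,z);print(n,P.round(1),"box",inb(p,P).round(1))
print("pencil tip a",onz(a,(397.5,208.3),160),"tube",onz(a,(392,249),56),"stand centre",onz(a,(401,268),8))
print("pencil b: top seen",onz(b,(230,204.5),160),"exit",onz(b,(237,209.5),56))
for nm,px in(("cup",(304.5,206)),("pw",(371,216)),("bottle",(429,168))):print(nm,onz(b,px,40).round())
E
python3 fit.py
```

```text
[612.2  42. ] -2.56 rms 0.43 well [607.1 -72.9  65. ]
[[-0.8, 0.5], [0.2, -0.1], [0.8, 0.3], [-0.7, -0.3], [-0.1, 0.0], [0.3, -0.3], [0.3, -0.1]]
[614.1  38.1] -2.51 rms 0.44 well [609.  -76.8  65. ]
[[0.2, 0.7], [-0.3, 0.5], [-0.5, -0.6], [0.2, -0.6], [0.3, -0.0]]
[612.6  40.5] -2.43 rms 0.71 well [607.7 -74.4  65. ]
[[-1.3, 0.2], [-0.3, -0.3], [0.3, -0.1], [-1.1, -0.7], [-0.5, -0.4], [-0.2, -0.8], [-0.2, -0.4], [-0.6, 1.3], [-1.1, 1.0], [-1.3, -0.1], [-0.7, -0.0], [-0.5, 0.4]]
well tri (array([608.16892698, -75.30638255,  63.70011343]), np.float64(2.3362914258165692))
knobtop a [620.8  66.   78. ] box [ 7.2 25.8]
knob top b [625.2  71.2  78. ] box [11.3 31.2]
ptr a [647.6  71.5  46. ] box [33.7 32.4]
ptr b [648.6  66.   46. ] box [34.9 27. ]
clip a [654.8 121.2  48.5] box [38.7 82.4]
clip b [660.2 120.2  48.5] box [44.3 81.6]
pencil tip a [443.70166934 179.07481023 160.        ] tube [447.68986371 182.51582475  56.        ] stand centre [433.81645341 202.61668588   8.        ]
pencil b: top seen [451.16606686 180.45590558 160.        ] exit [447.40459665 180.66789618  56.        ]
cup [459. -12.  40.]
pw [ 429. -202.   40.]
bottle [ 568. -371.   40.]
```

```bash
cat >> h.py <<'E'
from scipy.spatial.transform import Rotation as Ro
def delta(x,y,z,yaw):
    """tool-frame shift/turn from measured pose to TCP x,y,z pointing down with yaw"""
    s=sense();R=Ro.from_euler('xyz',s['tcp_rot'],degrees=True);T=Ro.from_euler('xyz',[180,0,yaw],degrees=True)
    d=R.inv().apply(np.array([x,y,z])-s['tool_pos']);w=(R.inv()*T).as_rotvec()
    print("t",round(s['time'],2),"pos",s['tool_pos'].round(1),s['tcp_rot'].round(2),"F",s['ft_force'].round(1),"gap",round(s['finger_gap'],1))
    print("d",d.round(1),"w",w.round(3))
E
python3 -c "
from h import *
delta(447,180.5,404,140)"
```

```text
t 1.3 pos [217.4 559.2 404.7] [180.    -0.   158.76] F [-0.7  0.  -1.4] gap 85.5
d [-351.2 -269.8    0.7] w [ 0.    -0.     0.327]
```

Call:
{"api": "arm_command", "payload": {"plan": [{"dx": -351, "dy": -270, "dz": 0, "wz": 0.327, "jaw": 0.3}, {"dx": -351, "dy": -270, "dz": 0, "wz": 0.327, "jaw": 0.3}, {"dx": -351, "dy": -270, "dz": 0, "wz": 0.327, "jaw": 0.3}, {"dx": -351, "dy": -270, "dz": 0, "wz": 0.327, "jaw": 0.3}, {"dx": -351, "dy": -270, "dz": 0, "wz": 0.327, "jaw": 0.3}, {"dx": -351, "dy": -270, "dz": 0, "wz": 0.327, "jaw": 0.3}, {"dx": -351, "dy": -270, "dz": 0, "wz": 0.327, "jaw": 0.3}, {"dx": -351, "dy": -270, "dz": 0, "wz": 0.327, "jaw": 0.3}, {"dx": -351, "dy": -270, "dz": 0, "wz": 0.327, "jaw": 0.3}, {"dx": -351, "dy": -270, "dz": 0, "wz": 0.327, "jaw": 0.3}, {"dx": -351, "dy": -270, "dz": 0, "wz": 0.327, "jaw": 0.3}, {"dx": -351, "dy": -270, "dz": 0, "wz": 0.327, "jaw": 0.3}]}}

```text
invalid input
```

```bash
python3 -c "
from h import *
delta(447,180.5,330,140)
a=snapshot('scene');crop(a,340,60,130,230,2,'c0');cv2.imwrite('pics/c1.png',a['pixels'][:,:,::-1])"
```

```text
t 1.3 pos [217.4 559.2 404.7] [180.    -0.   158.76] F [-0.7  0.  -1.4] gap 85.5
d [-351.2 -269.8   74.7] w [ 0.    -0.     0.327]
```

View pics/c1.png

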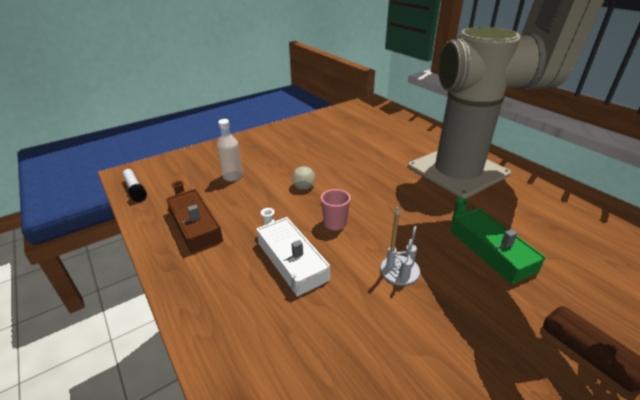

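The picture is unchanged because the call was refused. I'll send every key in each row.

Call:
{"api": "arm_command", "payload": {"plan": [{"jaw": 0.3, "dx": -351, "dy": -270, "dz": 0, "wx": 0, "wy": 0, "wz": 0.327}, {"jaw": 0.3, "dx": -351, "dy": -270, "dz": 0, "wx": 0, "wy": 0, "wz": 0.327}, {"jaw": 0.3, "dx": -351, "dy": -270, "dz": 0, "wx": 0, "wy": 0, "wz": 0.327}, {"jaw": 0.3, "dx": -351, "dy": -270, "dz": 0, "wx": 0, "wy": 0, "wz": 0.327}, {"jaw": 0.3, "dx": -351, "dy": -270, "dz": 0, "wx": 0, "wy": 0, "wz": 0.327}, {"jaw": 0.3, "dx": -351, "dy": -270, "dz": 0, "wx": 0, "wy": 0, "wz": 0.327}, {"jaw": 0.3, "dx": -351, "dy": -270, "dz": 0, "wx": 0, "wy": 0, "wz": 0.327}, {"jaw": 0.3, "dx": -351, "dy": -270, "dz": 0, "wx": 0, "wy": 0, "wz": 0.327}, {"jaw": 0.3, "dx": -351, "dy": -270, "dz": 0, "wx": 0, "wy": 0, "wz": 0.327}, {"jaw": 0.3, "dx": -351, "dy": -270, "dz": 0, "wx": 0, "wy": 0, "wz": 0.327}, {"jaw": 0.3, "dx": -351, "dy": -270, "dz": 0, "wx": 0, "wy": 0, "wz": 0.327}, {"jaw": 0.3, "dx": -351, "dy": -270, "dz": 0, "wx": 0, "wy": 0, "wz": 0.327}]}}

```text
time: 2.55
tool_pos: [446.3, 181.1, 404.7]
tcp_rot: [180.0, -0.0, 140.0]
ft_force: [-0.6, 0.0, -0.1]
finger_gap: 59.7
```

```bash
python3 -c "
from h import *
delta(447,180.5,330,140)
a=snapshot('scene');cv2.imwrite('pics/c2.png',a['pixels'][:,:,::-1])"
```

```text
t 2.55 pos [446.3 181.1 404.7] [ 1.7999e+02 -3.0000e-02  1.4005e+02] F [-0.6  0.  -0.1] gap 59.7
d [-0.9 -0.  74.7] w [ 0.    -0.     0.001]
```

View pics/c2.png

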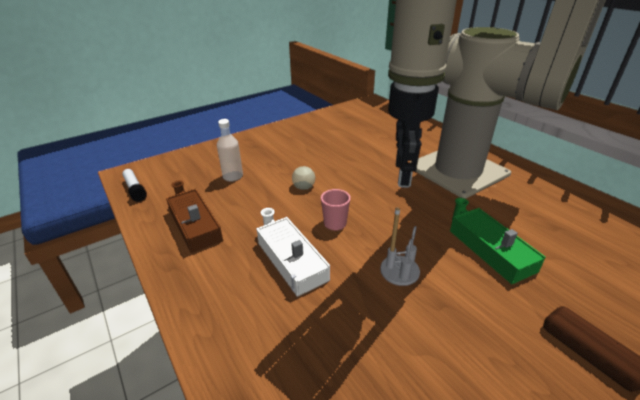

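```bash
python3 -c "
from h import *
a=snapshot('scene');b=snapshot('top')
for z in (234,300,350): print(z,proj(a,(446.3,181.1,z)),proj(b,(446.3,181.1,z)))
# pads edges (tool x dir)
R=Ro.from_euler('xyz',[180,0,140],degrees=True)
for sx in(-11,11):
  for sy in (-30,30): print(sx,sy,proj(a,np.array([446.3,181.1,234])+R.apply([sx,sy,0])))
crop(a,360,70,90,215,3,'d')
crop(b,190,165,90,90,5,'e')"
```

```text
234 [401.52557761 177.35539109] [223.93038237 203.43690477]
300 [405.80319303 145.39492207] [218.14894625 200.54950835]
350 [409.38850568 118.60703606] [213.31766114 198.13664155]
-11 -30 [394.48908809 168.70524378]
-11 30 [396.5374181  186.10641988]
11 -30 [406.19468627 169.16409242]
11 30 [409.08937777 186.65377568]
```

View pics/d.png

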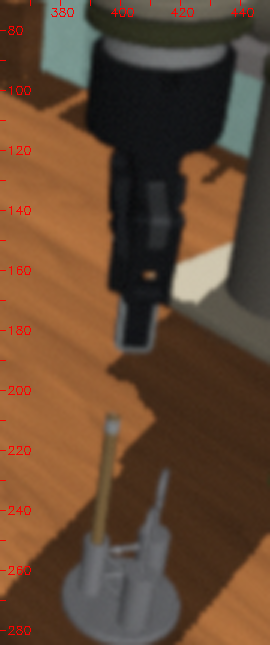

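View pics/e.png

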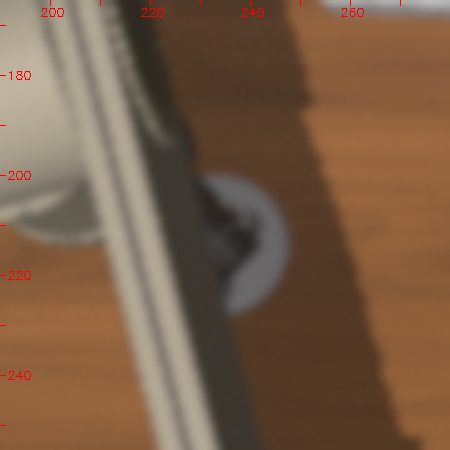

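```bash
python3 -c "
from h import *
a=snapshot('scene');b=snapshot('top')
for z in (8,56,160): print(z,proj(a,(447,179,z)),proj(b,(447,179,z)))
print(proj(b,(434,202,8)),proj(a,(434,202,8)))
print(onz(b,(233,213.5),4), onz(a,(401,269.0),8))
b0=cv2.imread('pics/top0.png')[190:225,210:250];cv2.imwrite('pics/f.png',cv2.resize(b0,None,fx=14,fy=14,interpolation=cv2.INTER_CUBIC))"
```

```text
8 [388.96569317 264.05213862] [240.50073043 211.11892971]
56 [391.09005276 247.93248907] [237.57916954 209.63975496]
160 [396.23834929 208.86719323] [230.51773409 206.06457804]
[232.66288192 215.52598584] [400.73610722 267.864663  ]
[440.33033712 201.87652764   4.        ] [435.90333888 204.76202227   8.        ]
```

View pics/f.png

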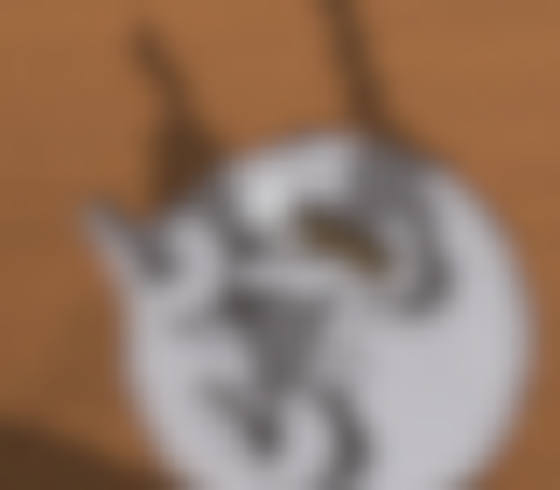

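Fingertip seen at scene (398–411, 187), where projection predicts (396.5–409, 186). So the scene camera reads about 1.8 px right and 1 px low there. With that correction the pencil is near (449.5,179.5) at gripping height. Descending.

```bash
python3 -c "
from h import *
delta(449.5,179.5,284,140)"
```

```text
t 2.8 pos [446.3 181.4 404.7] [180.    -0.   140.13] F [-0.1  0.2 -0.1] gap 60.0
d [ -3.7   0.6 120.7] w [ 0.    -0.     0.002]
```

Call:
{"api": "arm_command", "payload": {"plan": [{"jaw": 0.3, "dx": -3.7, "dy": 0.6, "dz": 30, "wx": 0, "wy": 0, "wz": 0}, {"jaw": 0.3, "dx": -3.7, "dy": 0.6, "dz": 65, "wx": 0, "wy": 0, "wz": 0}, {"jaw": 0.3, "dx": -3.7, "dy": 0.6, "dz": 95, "wx": 0, "wy": 0, "wz": 0}, {"jaw": 0.3, "dx": -3.7, "dy": 0.6, "dz": 121, "wx": 0, "wy": 0, "wz": 0}, {"jaw": 0.3, "dx": -3.7, "dy": 0.6, "dz": 121, "wx": 0, "wy": 0, "wz": 0}, {"jaw": 0.3, "dx": -3.7, "dy": 0.6, "dz": 121, "wx": 0, "wy": 0, "wz": 0}]}}

```text
time: 3.4
tool_pos: [449.7, 178.9, 284.0]
tcp_rot: [-180.0, -0.0, 140.1]
ft_force: [0.3, -0.3, 0.7]
finger_gap: 59.8
```

```bash
python3 -c "
from h import *
delta(449.5,179.5,284,140)
a=snapshot('scene');crop(a,345,120,100,165,4 if 0 else 3,'g')"
```

```text
t 3.4 pos [449.7 178.9 284. ] [-1.7996e+02 -3.0000e-02  1.4007e+02] F [ 0.3 -0.3  0.7] gap 59.8
d [0.6 0.3 0. ] w [-0.001 -0.     0.001]
```

View pics/g.png

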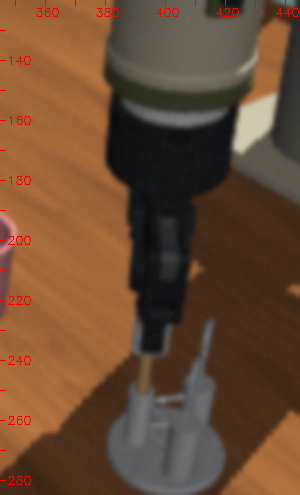

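The pencil leaves the fingertips at scene (394,240), close to the middle of the pad (389–400). Closing.

Call:
{"api": "arm_command", "payload": {"plan": [{"jaw": 1, "dx": 0, "dy": 0, "dz": 0, "wx": 0, "wy": 0, "wz": 0}, {"jaw": 1, "dx": 0, "dy": 0, "dz": 0, "wx": 0, "wy": 0, "wz": 0}, {"jaw": 1, "dx": 0, "dy": 0, "dz": 0, "wx": 0, "wy": 0, "wz": 0}, {"jaw": 1, "dx": 0, "dy": 0, "dz": 0, "wx": 0, "wy": 0, "wz": 0}, {"jaw": 1, "dx": 0, "dy": 0, "dz": 0, "wx": 0, "wy": 0, "wz": 0}, {"jaw": 1, "dx": 0, "dy": 0, "dz": 0, "wx": 0, "wy": 0, "wz": 0}, {"jaw": 1, "dx": 0, "dy": 0, "dz": 0, "wx": 0, "wy": 0, "wz": 0}, {"jaw": 1, "dx": 0, "dy": 0, "dz": 0, "wx": 0, "wy": 0, "wz": 0}], "squeeze": 40}}

```text
time: 4.25
tool_pos: [450.6, 179.0, 284.6]
tcp_rot: [179.8, 0.1, 140.0]
ft_force: [3.0, 5.4, 0.2]
finger_gap: 8.0
```

```bash
python3 -c "
from h import *
s=sense();print(s['finger_gap'],s['ft_force'],s['wrist_torque'])
a=snapshot('scene');crop(a,375,200,60,60,8,'g2')"
```

```text
7.963286425219162 [3.00576517 5.35716028 0.23384049] [ 1.053894   -0.80546203  0.00106272]
```

View pics/g2.png

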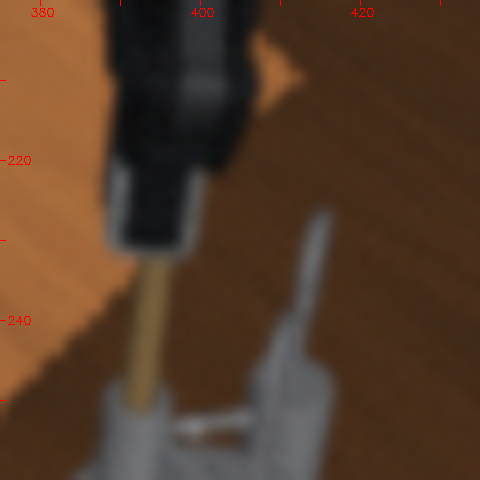

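Call:
{"api": "arm_command", "payload": {"plan": [{"jaw": 1, "dx": 0, "dy": 1, "dz": 0, "wx": 0, "wy": 0, "wz": 0}, {"jaw": 1, "dx": 0, "dy": 2, "dz": 0, "wx": 0, "wy": 0, "wz": 0}, {"jaw": 1, "dx": 0, "dy": 2, "dz": 0, "wx": 0, "wy": 0, "wz": 0}]}}

```text
time: 4.6
tool_pos: [451.5, 180.1, 284.4]
tcp_rot: [180.0, 0.0, 140.0]
ft_force: [1.6, 0.5, 5.8]
finger_gap: 7.8
```

Call:
{"api": "arm_command", "payload": {"plan": [{"jaw": 1, "dx": 0, "dy": 0, "dz": -10, "wx": 0, "wy": 0, "wz": 0}, {"jaw": 1, "dx": 0, "dy": 0, "dz": -25, "wx": 0, "wy": 0, "wz": 0}, {"jaw": 1, "dx": 0, "dy": 0, "dz": -45, "wx": 0, "wy": 0, "wz": 0}, {"jaw": 1, "dx": 0, "dy": 0, "dz": -70, "wx": 0, "wy": 0, "wz": 0}, {"jaw": 1, "dx": 0, "dy": 0, "dz": -95, "wx": 0, "wy": 0, "wz": 0}, {"jaw": 1, "dx": 0, "dy": 0, "dz": -110, "wx": 0, "wy": 0, "wz": 0}, {"jaw": 1, "dx": 0, "dy": 0, "dz": -110, "wx": 0, "wy": 0, "wz": 0}, {"jaw": 1, "dx": 0, "dy": 0, "dz": -110, "wx": 0, "wy": 0, "wz": 0}]}}

```text
time: 5.4
tool_pos: [451.0, 179.9, 392.9]
tcp_rot: [-179.9, -0.0, 140.0]
ft_force: [-0.8, 0.4, -1.1]
finger_gap: 8.2
```

```bash
python3 -c "
from h import *
delta(609.5,-75.5,394,140)
s=sense();p=s['tool_pos']
a=snapshot('scene');crop(a,375,140,70,100,6,'g3')
for z in (p[2]-173,p[2]-155-120): print(z,proj(a,(p[0],p[1],z)))"
```

```text
t 5.4 pos [451.  179.9 392.9] [-1.7995e+02 -2.0000e-02  1.4001e+02] F [-0.8  0.4 -1.1] gap 8.2
d [-285.5  -93.8   -1.1] w [-0.001 -0.     0.   ]
219.94401098614964 [398.36053541 184.23096542]
117.94401098614964 [392.89475012 226.36451866]
```

View pics/g3.png

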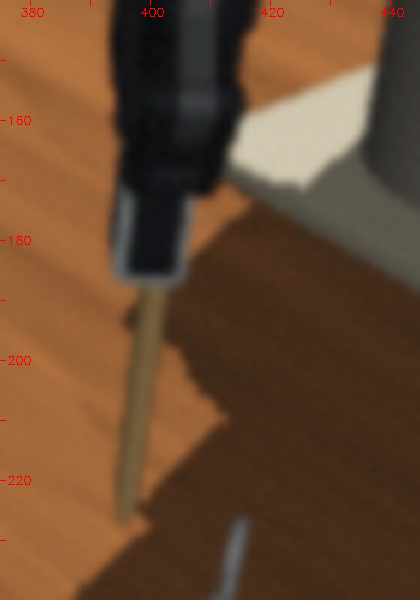

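The pencil is on the tool axis: its point is at scene (395.5,227) against a corrected prediction of (394.7,227.4). Carrying it to above the well.

Call:
{"api": "arm_command", "payload": {"plan": [{"jaw": 1, "dx": -20, "dy": -7, "dz": 0, "wx": 0, "wy": 0, "wz": -0.05}, {"jaw": 1, "dx": -55, "dy": -18, "dz": 0, "wx": 0, "wy": 0, "wz": -0.13}, {"jaw": 1, "dx": -95, "dy": -31, "dz": 0, "wx": 0, "wy": 0, "wz": -0.22}, {"jaw": 1, "dx": -135, "dy": -44, "dz": 0, "wx": 0, "wy": 0, "wz": -0.31}, {"jaw": 1, "dx": -175, "dy": -57, "dz": 0, "wx": 0, "wy": 0, "wz": -0.4}, {"jaw": 1, "dx": -215, "dy": -71, "dz": 0, "wx": 0, "wy": 0, "wz": -0.49}, {"jaw": 1, "dx": -250, "dy": -82, "dz": 0, "wx": 0, "wy": 0, "wz": -0.57}, {"jaw": 1, "dx": -275, "dy": -90, "dz": 0, "wx": 0, "wy": 0, "wz": -0.63}, {"jaw": 1, "dx": -285.5, "dy": -93.8, "dz": 0, "wx": 0, "wy": 0, "wz": -0.654}, {"jaw": 1, "dx": -285.5, "dy": -93.8, "dz": 0, "wx": 0, "wy": 0, "wz": -0.654}, {"jaw": 1, "dx": -285.5, "dy": -93.8, "dz": 0, "wx": 0, "wy": 0, "wz": -0.654}, {"jaw": 1, "dx": -285.5, "dy": -93.8, "dz": 0, "wx": 0, "wy": 0, "wz": -0.654}]}}

```text
time: 6.65
tool_pos: [609.3, -74.4, 392.9]
tcp_rot: [180.0, -0.1, 177.5]
ft_force: [-0.6, 0.5, -0.6]
finger_gap: 7.7
```

```bash
python3 -c "
from h import *
delta(609.5,-75.5,394,177.5)
s=sense();p=s['tool_pos']
a=snapshot('scene');b=snapshot('top')
crop(a,235,110,80,120,5,'k1');crop(b,280,100,90,80,7,'k2')
for z in (p[2]-173,p[2]-155-120,65): print(z,proj(a,(p[0],p[1],z)),proj(b,(p[0],p[1],z)))"
```

```text
t 6.65 pos [609.3 -74.4 392.9] [ 1.7997e+02 -8.0000e-02  1.7750e+02] F [-0.6  0.5 -0.6] gap 7.7
d [-0.3 -1.1 -1.1] w [ 0.    -0.001 -0.   ]
219.88652401237732 [259.96998399 154.41481033] [326.09097238 140.20224672]
117.88652401237732 [264.57506937 193.58373364] [326.15137565 148.74052029]
65 [266.72432924 211.86443598] [326.17928474 152.68559545]
```

View pics/k1.png

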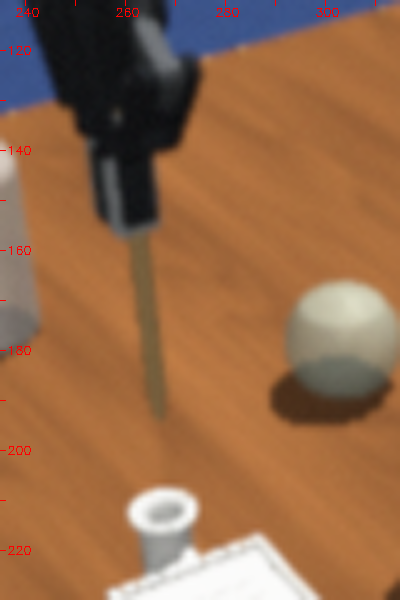

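View pics/k2.png

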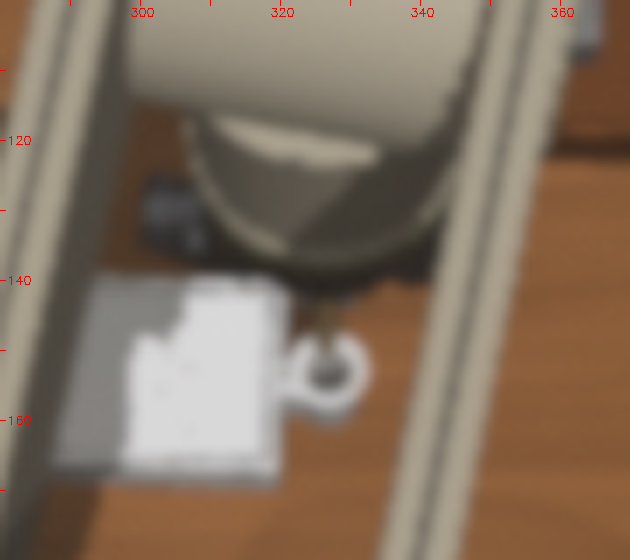

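The pencil point is at scene (267,193.5) and the mouth centre at (267.5,212). Extending the tool axis down, it lands about 1.4 px right of the mouth, so I shift it (+1.5,−1.5) mm and go down to just above the mouth.

Call:
{"api": "arm_command", "payload": {"plan": [{"jaw": 1, "dx": -1.6, "dy": -1.5, "dz": 15, "wx": 0, "wy": 0, "wz": 0}, {"jaw": 1, "dx": -1.6, "dy": -1.5, "dz": 32, "wx": 0, "wy": 0, "wz": 0}, {"jaw": 1, "dx": -1.6, "dy": -1.5, "dz": 44, "wx": 0, "wy": 0, "wz": 0}, {"jaw": 1, "dx": -1.6, "dy": -1.5, "dz": 48, "wx": 0, "wy": 0, "wz": 0}, {"jaw": 1, "dx": -1.6, "dy": -1.5, "dz": 48, "wx": 0, "wy": 0, "wz": 0}]}}

```text
time: 7.25
tool_pos: [610.8, -76.8, 343.9]
tcp_rot: [180.0, -0.2, 177.5]
ft_force: [0.4, -0.2, -0.1]
finger_gap: 7.9
```

```bash
python3 -c "
from h import *
delta(609.5,-75.5,394,177.5)
a=snapshot('scene');b=snapshot('top')
crop(a,245,165,45,65,9,'m1');crop(b,300,125,50,50,9,'m2')"
```

```text
t 7.25 pos [610.8 -76.8 343.9] [ 1.7997e+02 -1.6000e-01  1.7749e+02] F [ 0.4 -0.2 -0.1] gap 7.9
d [  1.5   1.2 -50.1] w [ 0.    -0.003 -0.   ]
```

View pics/m1.png

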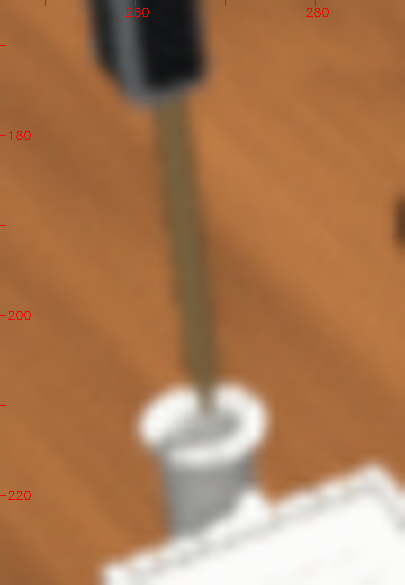

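View pics/m2.png

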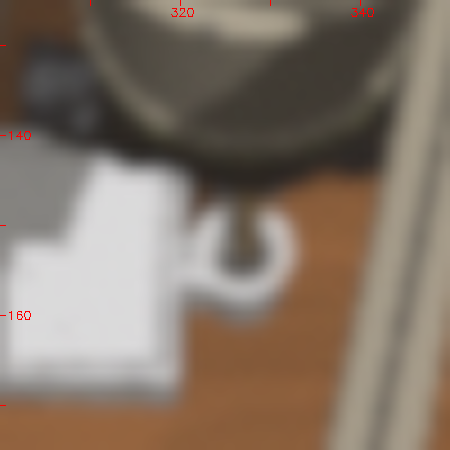

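The point sits over the mouth: tip at scene (268,210), mouth centre (267.6,212), and centred in the top view at (327,152). Lowering, and watching the force.

Call:
{"api": "arm_command", "payload": {"plan": [{"jaw": 1, "dx": 0, "dy": 0, "dz": 5, "wx": 0, "wy": 0, "wz": 0}, {"jaw": 1, "dx": 0, "dy": 0, "dz": 10, "wx": 0, "wy": 0, "wz": 0}, {"jaw": 1, "dx": 0, "dy": 0, "dz": 15, "wx": 0, "wy": 0, "wz": 0}, {"jaw": 1, "dx": 0, "dy": 0, "dz": 20, "wx": 0, "wy": 0, "wz": 0}, {"jaw": 1, "dx": 0, "dy": 0, "dz": 25, "wx": 0, "wy": 0, "wz": 0}, {"jaw": 1, "dx": 0, "dy": 0, "dz": 30, "wx": 0, "wy": 0, "wz": 0}]}}

```text
time: 7.95
tool_pos: [611.3, -76.8, 315.3]
tcp_rot: [180.0, 0.0, 177.5]
ft_force: [-0.2, 1.0, 0.4]
finger_gap: 7.5
```

Call:
{"api": "arm_command", "payload": {"plan": [{"jaw": 1, "dx": 0, "dy": 0, "dz": 5, "wx": 0, "wy": 0, "wz": 0}, {"jaw": 1, "dx": 0, "dy": 0, "dz": 10, "wx": 0, "wy": 0, "wz": 0}, {"jaw": 1, "dx": 0, "dy": 0, "dz": 15, "wx": 0, "wy": 0, "wz": 0}, {"jaw": 1, "dx": 0, "dy": 0, "dz": 20, "wx": 0, "wy": 0, "wz": 0}, {"jaw": 1, "dx": 0, "dy": 0, "dz": 25, "wx": 0, "wy": 0, "wz": 0}]}}

```text
time: 8.45
tool_pos: [611.3, -76.8, 290.4]
tcp_rot: [180.0, 0.0, 177.5]
ft_force: [1.3, 2.4, 1.2]
finger_gap: 7.9
```

Call:
{"api": "arm_command", "payload": {"plan": [{"jaw": 1, "dx": 0, "dy": 0, "dz": 3, "wx": 0, "wy": 0, "wz": 0}, {"jaw": 1, "dx": 0, "dy": 0, "dz": 6, "wx": 0, "wy": 0, "wz": 0}, {"jaw": 1, "dx": 0, "dy": 0, "dz": 8, "wx": 0, "wy": 0, "wz": 0}, {"jaw": 1, "dx": 0, "dy": 0, "dz": 9, "wx": 0, "wy": 0, "wz": 0}, {"jaw": 1, "dx": 0, "dy": 0, "dz": 10, "wx": 0, "wy": 0, "wz": 0}]}}

```text
time: 8.95
tool_pos: [611.5, -76.9, 281.4]
tcp_rot: [-180.0, 0.1, 177.5]
ft_force: [0.7, 3.2, 7.6]
finger_gap: 7.3
```

Call:
{"api": "arm_command", "payload": {"plan": [{"jaw": 1, "dx": 0, "dy": 0, "dz": 1.5, "wx": 0, "wy": 0, "wz": 0}, {"jaw": 1, "dx": 0, "dy": 0, "dz": 2, "wx": 0, "wy": 0, "wz": 0}, {"jaw": 1, "dx": 0, "dy": 0, "dz": 2, "wx": 0, "wy": 0, "wz": 0}]}}

```text
time: 9.25
tool_pos: [611.9, -76.9, 281.1]
tcp_rot: [-180.0, 0.2, 177.5]
ft_force: [-1.3, 3.1, 12.7]
finger_gap: 7.7
```

```bash
python3 -c "
from h import *
a=snapshot('scene')
crop(a,245,140,50,85,7,'n1')"
```

```text
(no output)
```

View pics/n1.png

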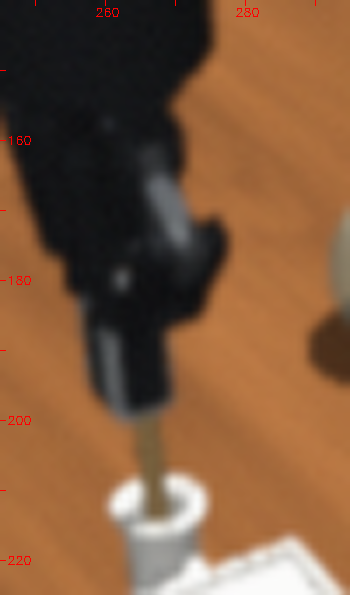

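The pencil is in the well and no longer goes down; force rises to 12.7 N at the expected height (281.1). Letting go and rising clear.

Call:
{"api": "arm_command", "payload": {"plan": [{"jaw": 0.4, "dx": 0, "dy": 0, "dz": -1, "wx": 0, "wy": 0, "wz": 0}, {"jaw": 0.4, "dx": 0, "dy": 0, "dz": -1, "wx": 0, "wy": 0, "wz": 0}, {"jaw": 0.4, "dx": 0, "dy": 0, "dz": -1, "wx": 0, "wy": 0, "wz": 0}, {"jaw": 0.4, "dx": 0, "dy": 0, "dz": -1, "wx": 0, "wy": 0, "wz": 0}, {"jaw": 0.4, "dx": 0, "dy": 0, "dz": -20, "wx": 0, "wy": 0, "wz": 0}, {"jaw": 0.4, "dx": 0, "dy": 0, "dz": -45, "wx": 0, "wy": 0, "wz": 0}, {"jaw": 0.4, "dx": 0, "dy": 0, "dz": -80, "wx": 0, "wy": 0, "wz": 0}, {"jaw": 0.4, "dx": 0, "dy": 0, "dz": -95, "wx": 0, "wy": 0, "wz": 0}, {"jaw": 0.4, "dx": 0, "dy": 0, "dz": -95, "wx": 0, "wy": 0, "wz": 0}]}}

```text
time: 10.2
tool_pos: [612.1, -77.1, 376.7]
tcp_rot: [-179.9, 0.3, 177.5]
ft_force: [0.2, -0.6, 0.1]
finger_gap: 51.3
```

```bash
python3 -c "
from h import *
delta(618,69,394,177.5)
a=snapshot('scene')
crop(a,235,90,100,215,3 if 0 else 3,'q1')
print(proj(a,(610.5,-76,165))+[2,.5],proj(a,(610.5,-76,65))+[2,.5])"
```

```text
t 10.2 pos [612.1 -77.1 376.7] [-179.94    0.3   177.49] F [ 0.2 -0.6  0.1] gap 51.3
d [  0.4 146.2 -17.4] w [-0.001  0.005 -0.   ]
[263.70170507 176.54046758] [267.94840772 212.21673347]
```

View pics/q1.png

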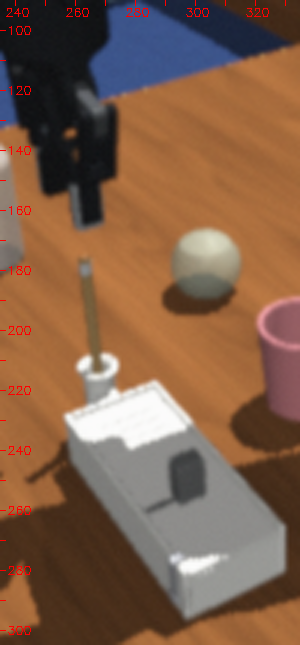

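The pencil's top shows at scene (262.5,176), where a point on the well floor predicts (263.7,176.5), so it is fully in and free. I put the knob about 145 mm from the well along the box.

```bash
python3 -c "
from h import *
delta(617.3,68.1,300,177.5)"
```

```text
t 10.25 pos [611.5 -77.  374.2] [-1.7998e+02  1.1000e-01  1.7748e+02] F [-0.2 -0.1 -0.4] gap 50.9
d [  0.7 145.2  74.2] w [-0.     0.002 -0.   ]
```

Call:
{"api": "arm_command", "payload": {"plan": [{"jaw": 0.3, "dx": 0.7, "dy": 30, "dz": 0, "wx": 0, "wy": 0, "wz": 0}, {"jaw": 0.3, "dx": 0.7, "dy": 70, "dz": 0, "wx": 0, "wy": 0, "wz": 0}, {"jaw": 0.3, "dx": 0.7, "dy": 110, "dz": 20, "wx": 0, "wy": 0, "wz": 0}, {"jaw": 0.3, "dx": 0.7, "dy": 137, "dz": 50, "wx": 0, "wy": 0, "wz": 0}, {"jaw": 0.3, "dx": 0.7, "dy": 145, "dz": 74, "wx": 0, "wy": 0, "wz": 0}, {"jaw": 0.3, "dx": 0.7, "dy": 145, "dz": 74, "wx": 0, "wy": 0, "wz": 0}, {"jaw": 0.3, "dx": 0.7, "dy": 145, "dz": 74, "wx": 0, "wy": 0, "wz": 0}]}}

```text
time: 10.95
tool_pos: [616.1, 67.8, 297.7]
tcp_rot: [-180.0, -0.2, 177.5]
ft_force: [1.1, 1.0, 0.3]
finger_gap: 60.0
```

```bash
python3 -c "
from h import *
delta(617.3,68.1,223,177.5)
a=snapshot('scene')
crop(a,250,140,90,160,3 if 0 else 3,'r1')
print(proj(a,(617.3,68.1,78))+[2,.5],proj(a,(617.3,68.1,127))+[2,.5])"
```

```text
t 10.95 pos [616.1  67.8 297.7] [-179.96   -0.22  177.51] F [1.1 1.  0.3] gap 60.0
d [-1.4  0.4 74.7] w [-0.001 -0.004  0.   ]
[296.77421062 242.90134765] [295.55137333 224.75100008]
```

View pics/r1.png

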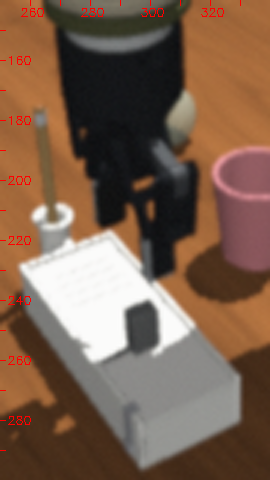

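The knob top is at scene (297,242.5), predicted (296.8,242.9): it matches. Descending astride it and gripping.

Call:
{"api": "arm_command", "payload": {"plan": [{"jaw": 0.3, "dx": -1.3, "dy": 0.4, "dz": 25, "wx": 0, "wy": 0, "wz": 0}, {"jaw": 0.3, "dx": -1.3, "dy": 0.4, "dz": 50, "wx": 0, "wy": 0, "wz": 0}, {"jaw": 0.3, "dx": -1.3, "dy": 0.4, "dz": 68, "wx": 0, "wy": 0, "wz": 0}, {"jaw": 0.3, "dx": -1.3, "dy": 0.4, "dz": 74, "wx": 0, "wy": 0, "wz": 0}, {"jaw": 0.3, "dx": -1.3, "dy": 0.4, "dz": 74, "wx": 0, "wy": 0, "wz": 0}, {"jaw": 1, "dx": -1.3, "dy": 0.4, "dz": 74, "wx": 0, "wy": 0, "wz": 0}, {"jaw": 1, "dx": -1.3, "dy": 0.4, "dz": 74, "wx": 0, "wy": 0, "wz": 0}, {"jaw": 1, "dx": -1.3, "dy": 0.4, "dz": 74, "wx": 0, "wy": 0, "wz": 0}, {"jaw": 1, "dx": -1.3, "dy": 0.4, "dz": 74, "wx": 0, "wy": 0, "wz": 0}, {"jaw": 1, "dx": -1.3, "dy": 0.4, "dz": 74, "wx": 0, "wy": 0, "wz": 0}, {"jaw": 1, "dx": -1.3, "dy": 0.4, "dz": 74, "wx": 0, "wy": 0, "wz": 0}, {"jaw": 1, "dx": -1.3, "dy": 0.4, "dz": 74, "wx": 0, "wy": 0, "wz": 0}], "squeeze": 60}}

```text
time: 12.2
tool_pos: [618.9, 69.7, 227.6]
tcp_rot: [179.9, 0.2, 177.5]
ft_force: [-0.3, 7.7, 3.5]
finger_gap: 15.0
```

```bash
python3 -c "
from h import *
a=snapshot('scene')
delta(617.3,68.1,223,177.5);print(sense()['joint_pos'].round(2))
crop(a,250,140,90,160,3 if 0 else 3,'s1')"
```

```text
t 12.25 pos [618.9  69.7 227.6] [1.7987e+02 1.6000e-01 1.7754e+02] F [-0.3  6.7  4.8] gap 14.6
d [ 1.6 -1.7  4.6] w [0.002 0.003 0.001]
[  1.68  19.2   90.85   0.12  69.77 -85.9 ]
```

View pics/s1.png

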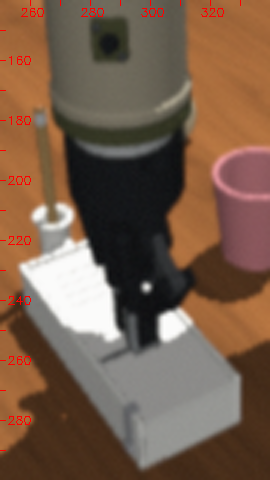

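The knob is held (gap 15). Pulling most of the way.

Call:
{"api": "arm_command", "payload": {"plan": [{"jaw": 1, "dx": 0, "dy": 6, "dz": 0, "wx": 0, "wy": 0, "wz": 0}, {"jaw": 1, "dx": 0, "dy": 13, "dz": 0, "wx": 0, "wy": 0, "wz": 0}, {"jaw": 1, "dx": 0, "dy": 20, "dz": 0, "wx": 0, "wy": 0, "wz": 0}, {"jaw": 1, "dx": 0, "dy": 27, "dz": 0, "wx": 0, "wy": 0, "wz": 0}, {"jaw": 1, "dx": 0, "dy": 34, "dz": 0, "wx": 0, "wy": 0, "wz": 0}, {"jaw": 1, "dx": 0, "dy": 41, "dz": 0, "wx": 0, "wy": 0, "wz": 0}, {"jaw": 1, "dx": 0, "dy": 45, "dz": 0, "wx": 0, "wy": 0, "wz": 0}, {"jaw": 1, "dx": 0, "dy": 45, "dz": 0, "wx": 0, "wy": 0, "wz": 0}, {"jaw": 1, "dx": 0, "dy": 45, "dz": 0, "wx": 0, "wy": 0, "wz": 0}]}}

```text
time: 13.15
tool_pos: [620.9, 112.5, 227.5]
tcp_rot: [-179.9, 0.1, 177.5]
ft_force: [-3.4, -7.0, 7.6]
finger_gap: 15.1
```

```bash
python3 -c "
from h import *
a=snapshot('scene');b=snapshot('top')
delta(617.3,68.1,223,177.5)
crop(a,255,215,90,90,6,'u1');crop(b,235,115,60,60,8,'u2')
for n,s in(('scene',a),('top',b)):
  for t in('pointer_tip','hair_clip'):print(n,t,[(round(r['score'],2),[round(float(x),1) for x in r['pixel']]) for r in pinpoint(n,t)][:4])"
```

```text
t 13.25 pos [620.9 112.3 227.5] [-1.7988e+02  1.3000e-01  1.7748e+02] F [-2.3 -7.   7.3] gap 14.4
d [  1.6 -44.3   4.6] w [-0.002  0.002 -0.   ]
scene pointer_tip [(0.97, [494.7, 245.8]), (0.95, [180.9, 221.5]), (0.78, [294.6, 273.7])]
scene hair_clip [(0.37, [294.3, 276.4])]
top pointer_tip [(0.93, [194.9, 273.3]), (0.77, [265.0, 140.7]), (0.68, [365.0, 92.8])]
top hair_clip []
```

View pics/u1.png

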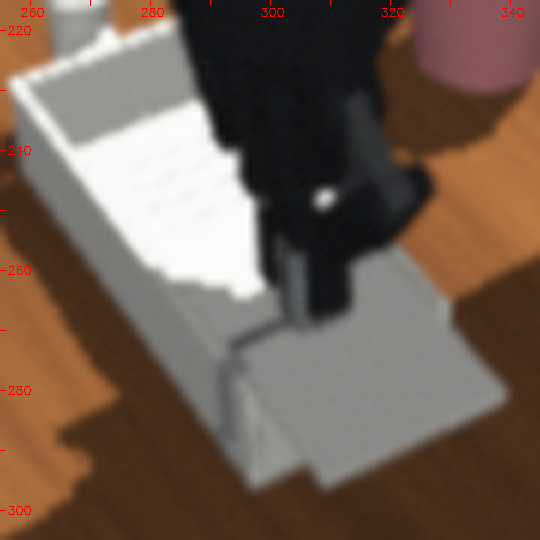

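View pics/u2.png

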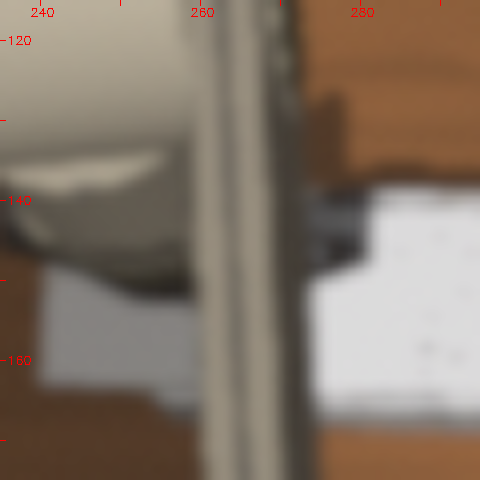

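```bash
cat > ov.py <<'E'
from h import *
import sys
a=snapshot('scene')
p=(612.2,42.0,np.radians(-2.56))
def w(P):
    c,s=np.cos(p[2]),np.sin(p[2]);return np.array([p[0]+c*P[0]-s*P[1],p[1]+s*P[0]+c*P[1],P[2]])
k=14;x0,y0,W,H=275,255,40,42
im=cv2.resize(a['pixels'][y0:y0+H,x0:x0+W,::-1],None,fx=k,fy=k,interpolation=cv2.INTER_CUBIC)
raw=im.copy()
q=lambda P:tuple(int(v) for v in ((proj(a,w(P))-[x0-.5,y0-.5])*k).round())
for y in (70,75,80,85,90):
    cv2.line(im,q((36,y,46)),q((40,y,46)),(0,0,255),1);cv2.line(im,q((40,y,46)),q((40,y,20)),(0,0,255),1);cv2.line(im,q((15,y,46)),q((34,y,46)),(0,200,0),1)
    cv2.putText(im,str(y),q((40,y,16)),0,.5,(0,0,255),1)
cv2.line(im,q((40,60,46)),q((40,95,46)),(255,0,0),1);cv2.line(im,q((36,60,46)),q((36,95,46)),(255,0,0),1)
cv2.imwrite(f'pics/{sys.argv[1]}.png',im)
cv2.imwrite(f'pics/{sys.argv[1]}r.png',cv2.convertScaleAbs(raw,alpha=1.6))
E
python3 ov.py v1
```

```text
(no output)
```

View pics/v1.png

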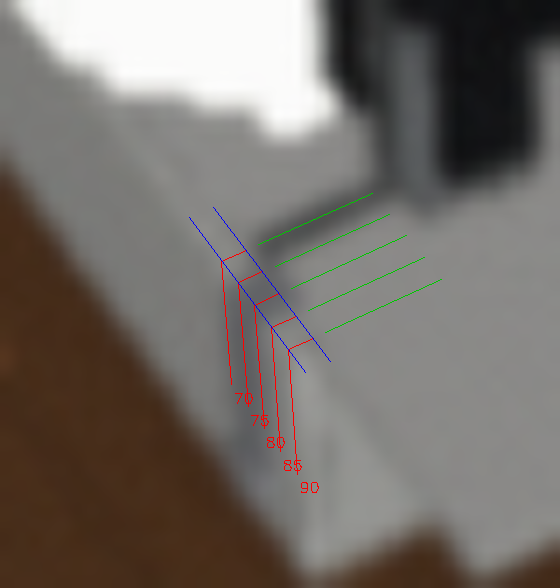

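View pics/v1r.png

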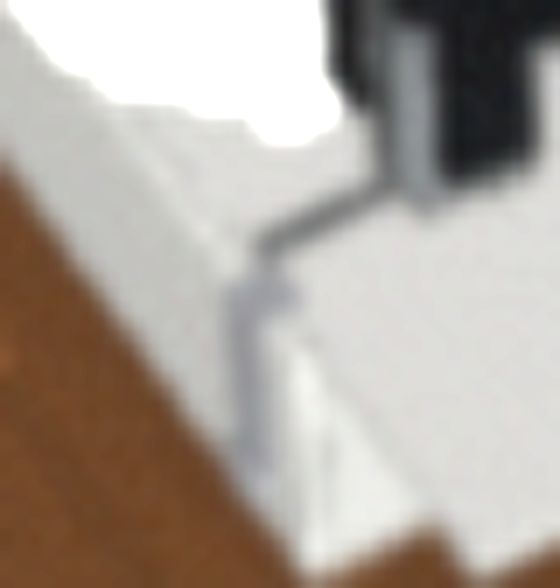

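The rib ends at scene (293.2,272) and the clip's top is centred near (293.5,275). By the overlay the clip is at box y ≈ 80 and the pointer at about 68–70. I pull 9 mm more, then check again.

Call:
{"api": "arm_command", "payload": {"plan": [{"jaw": 1, "dx": 0, "dy": 4, "dz": 0, "wx": 0, "wy": 0, "wz": 0}, {"jaw": 1, "dx": 0, "dy": 8, "dz": 0, "wx": 0, "wy": 0, "wz": 0}, {"jaw": 1, "dx": 0, "dy": 9, "dz": 0, "wx": 0, "wy": 0, "wz": 0}, {"jaw": 1, "dx": 0, "dy": 9, "dz": 0, "wx": 0, "wy": 0, "wz": 0}, {"jaw": 1, "dx": 0, "dy": 9, "dz": 0, "wx": 0, "wy": 0, "wz": 0}]}}

```text
time: 14.0
tool_pos: [621.3, 121.1, 227.5]
tcp_rot: [-179.9, 0.1, 177.5]
ft_force: [-2.2, -8.2, 7.0]
finger_gap: 15.0
```

```bash
python3 ov.py v2; python3 -c "
from h import *
delta(617.3,68.1,223,177.5)"
```

```text
t 14.05 pos [621.3 121.1 227.5] [-1.7987e+02  1.2000e-01  1.7747e+02] F [-2.7 -6.7  7.5] gap 15.1
d [  1.6 -53.1   4.6] w [-0.002  0.002 -0.   ]
```

View pics/v2.png

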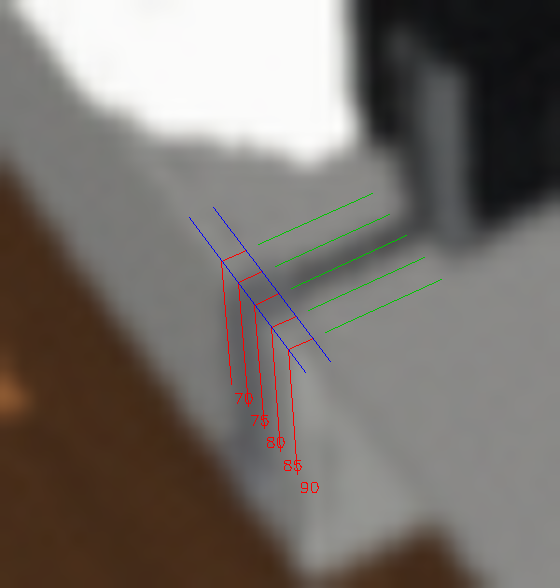

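View pics/v2r.png

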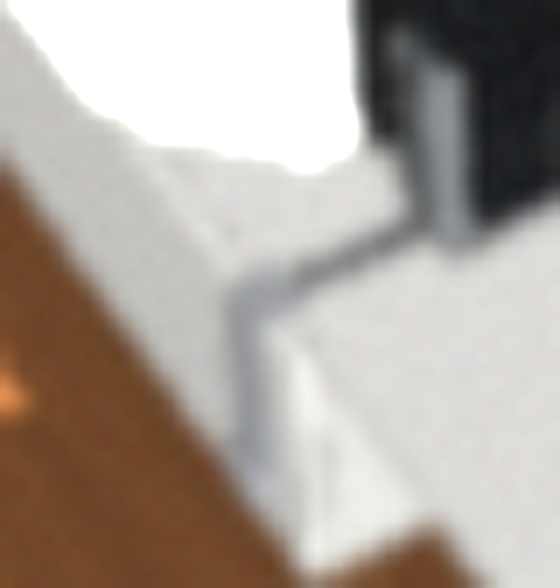

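```bash
cat > prof.py <<'E'
from h import *
from scipy.ndimage import map_coordinates
a=snapshot('scene');g=a['pixels'].astype(float).mean(2)
p=(612.2,42.0,np.radians(-2.56))
def w(P):
    c,s=np.cos(p[2]),np.sin(p[2]);return np.array([p[0]+c*P[0]-s*P[1],p[1]+s*P[0]+c*P[1],P[2]])
ys=np.arange(60,94,1.)
def prof(xs,zs):
    o=[]
    for y in ys:
        v=[]
        for x in xs:
            for z in zs:
                u=proj(a,w((x,y,z)));v.append(map_coordinates(g,[[u[1]],[u[0]]],order=1)[0])
        o.append(np.mean(v))
    return np.array(o)
P={"rib46 x20-30":prof([20,23,26,29],[46]),"rib46 x30-34":prof([30,32,34],[46]),"clip top z48.5":prof([37,38,39],[48.5]),"clip leg":prof([41],[28,32,36,40])}
print("y",ys.astype(int).tolist())
for k,v in P.items():
    base=np.interp(ys,[ys[0],ys[-1]],[np.median(v[:5]),np.median(v[-5:])])
    d=np.clip(base-v,0,None);print(k,v.round().astype(int).tolist())
E
python3 prof.py
```

```text
y [60, 61, 62, 63, 64, 65, 66, 67, 68, 69, 70, 71, 72, 73, 74, 75, 76, 77, 78, 79, 80, 81, 82, 83, 84, 85, 86, 87, 88, 89, 90, 91, 92, 93]
rib46 x20-30 [155, 149, 144, 141, 139, 138, 137, 137, 137, 137, 137, 136, 135, 134, 130, 123, 115, 105, 96, 89, 89, 94, 103, 112, 121, 128, 132, 135, 136, 136, 137, 137, 137, 137]
rib46 x30-34 [137, 137, 136, 136, 136, 136, 136, 136, 136, 137, 136, 135, 133, 130, 125, 120, 111, 103, 96, 92, 92, 97, 104, 113, 121, 128, 132, 134, 135, 135, 136, 136, 136, 136]
clip top z48.5 [136, 136, 135, 134, 134, 134, 134, 134, 132, 133, 133, 134, 134, 133, 130, 126, 121, 115, 109, 104, 101, 100, 100, 101, 105, 110, 116, 122, 126, 130, 132, 132, 132, 131]
clip leg [122, 122, 122, 122, 122, 121, 120, 119, 118, 116, 113, 110, 106, 103, 101, 99, 98, 96, 96, 98, 100, 102, 104, 106, 109, 112, 115, 118, 121, 124, 127, 130, 133, 137]
```

The rib's profile centre is at 79.4, or about 78.2 once its visible side face is allowed for. The clip comes out at 80.3 (top edges 80.1–80.6, leg 80.3). Pull about 2 mm more.

Call:
{"api": "arm_command", "payload": {"plan": [{"jaw": 1, "dx": 0, "dy": 1, "dz": 0, "wx": 0, "wy": 0, "wz": 0}, {"jaw": 1, "dx": 0, "dy": 2, "dz": 0, "wx": 0, "wy": 0, "wz": 0}, {"jaw": 1, "dx": 0, "dy": 2, "dz": 0, "wx": 0, "wy": 0, "wz": 0}, {"jaw": 1, "dx": 0, "dy": 2, "dz": 0, "wx": 0, "wy": 0, "wz": 0}, {"jaw": 1, "dx": 0, "dy": 2, "dz": 0, "wx": 0, "wy": 0, "wz": 0}]}}

```text
time: 14.6
tool_pos: [621.4, 123.1, 227.5]
tcp_rot: [-179.9, 0.1, 177.5]
ft_force: [-1.9, -7.7, 7.8]
finger_gap: 14.9
```

```bash
python3 prof.py; python3 ov.py v3; python3 -c "
from h import *
a=snapshot('scene');cv2.imwrite('pics/w.png',a['pixels'][:,:,::-1])
delta(617.3,68.1,223,177.5)"
```

```text
y [60, 61, 62, 63, 64, 65, 66, 67, 68, 69, 70, 71, 72, 73, 74, 75, 76, 77, 78, 79, 80, 81, 82, 83, 84, 85, 86, 87, 88, 89, 90, 91, 92, 93]
rib46 x20-30 [164, 160, 157, 151, 145, 142, 139, 138, 137, 137, 137, 137, 137, 136, 135, 132, 128, 120, 110, 100, 90, 86, 87, 93, 104, 115, 124, 130, 133, 135, 136, 137, 137, 137]
rib46 x30-34 [137, 136, 136, 136, 136, 136, 136, 136, 136, 136, 136, 135, 134, 133, 130, 127, 123, 116, 109, 102, 95, 91, 92, 97, 105, 115, 123, 128, 132, 134, 135, 135, 135, 136]
clip top z48.5 [135, 136, 136, 135, 134, 134, 134, 133, 132, 132, 133, 134, 133, 132, 130, 126, 121, 115, 109, 105, 101, 100, 101, 102, 104, 109, 114, 120, 125, 129, 131, 132, 132, 132]
clip leg [122, 122, 122, 122, 122, 121, 120, 119, 117, 116, 113, 110, 106, 103, 101, 99, 98, 96, 96, 98, 100, 102, 104, 107, 110, 113, 115, 118, 121, 124, 128, 131, 134, 137]
t 14.75 pos [621.3 123.1 227.5] [-1.7986e+02  1.2000e-01  1.7747e+02] F [-2.8 -7.6  7.9] gap 14.9
d [  1.6 -55.1   4.6] w [-0.002  0.002 -0.001]
```

View pics/v3r.png

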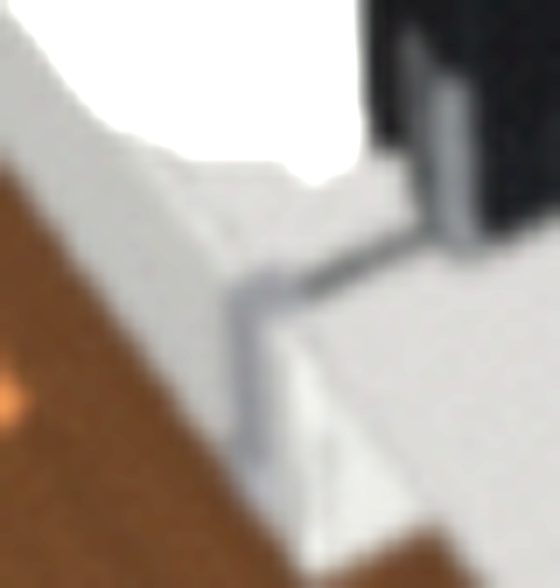

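View pics/w.png

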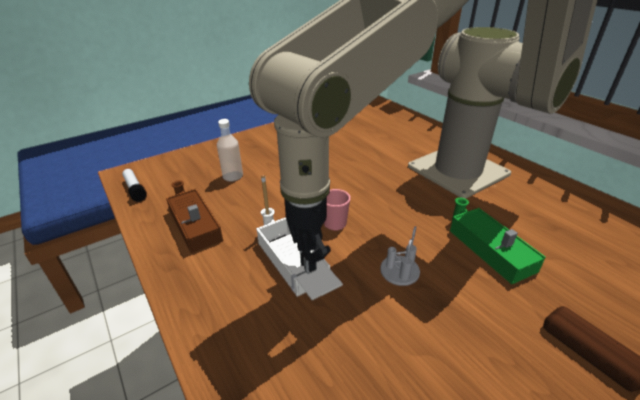

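The rib now runs straight into the clip: profile centre 81.4, so pointer ≈ 80.0 against clip ≈ 80.3. The pencil stands in the well at scene (265,195), and the cup, ball and bottle are where they were. The hold is steady.

```bash
python3 -c "
from h import *
print(hand_in())"
```

```text
the job is handed in; nothing more can be done
None
```

I put the pencil point first into the well of the white box and let go of it. I then pulled the lid open by its knob to the hair clip, and handed in at 14.75 s while still holding it (gap 15 mm, 60 N grip).

**Pencil:** it stopped against the floor at the expected height, with the force rising to 12.7 N. After release its blunt end was about 1 px from where a fully inserted pencil should show.

**Lid:** the pointer came out at about 80.0 mm along the box and the clip at about 80.3 mm, from edge profiles in the scene camera. These figures include my own corrections for the rib's and clip's visible side faces, so allow about 1 mm. The lid is out roughly 53 mm, measured by how far the tool moved. It was steady against a pull of about 8 N.

**Cup, paperweight and bottle:** they stood in the last picture where they started.

**Checks that disagreed or were missing:**
- The two cameras differed by about 4 mm on the box's position. I settled that with the gripper and pencil seen in place.
- The arm hid the clip from the top camera, so the alignment rests on the scene camera alone.
- The tool sat about 4 mm higher on the knob than commanded, with about 8 N of upward force, and the grip held.

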